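# Hold a billet in the corner of the marking-out board, ready for taping

### The arm

A 6-joint arm with a two-finger parallel gripper is mounted at the origin on a cart in front of the work surface, level with it; the furniture and walls round the work are solid. World frame = base frame: x ahead of the robot, y to its left, z up, the work surface at z = 0. Lengths are in m, angles in rad, forces in N, time in s.
With the tool pointing down it reaches from about 0.275 to 0.775 m from the base axis. Payload 14.6 kg.
Tool frame: the origin (TCP) lies midway between the tips of the shut fingers; the grasp point (between the pads) lies 19 mm behind it; z points along the fingers, y is the line along which they close (so a half turn about z gives the same grasp; the last joint's range is limited). The gripper opens to 85 mm and grips with 20 to 120 N. Pads are 22 mm wide; open, the fingers measure 114 mm over their backs; the gripper's body (76 mm by 85 mm) begins 54 mm behind the grasp point. The pads swing forward as they close: fully open they stand 13 mm farther back than shut.
Start: joints at [1.098, 0.263, -0.048, 1.259, 0, 1.415], TCP at [0.164, 0.499, 0.231] pointing down, gripper open.
Joint ranges: [-2.65, 2.65], [-0.89, 1.7], [-1.18, 1.37], [-2.13, 2.11], [-1.35, 1.29], [-3.14, 3.14]. Speed limits (rad/s): [1.89, 1.89, 2.57, 2.79, 3.14, 3.14].

### API

Orientations are given as [roll, pitch, yaw] about the fixed x, y, z axes, in that order (R = Rz(yaw) Ry(pitch) Rx(roll)).
In Python, from station import ctrl gives the robot as it stands.
- The arm moves only by the shell command python3 shift.py 'ROWS' [OPENING] [FORCE]. ROWS is a JSON list of rows, 1 to 20 of them, each of 6 numbers: dx, dy, dz in m, then a rotation vector rx, ry, rz in rad; each row shifts and turns the commanded pose from where the row before left it, along the tool's axes as they then stand; what a row does not reach is not made up. A row lasts 1/8 s, in which the tool goes at most 0.0625 m and 0.188 rad, less where a joint would pass 70% of its speed; a pose out of reach is approached as far as the arm can. OPENING is the finger opening in m, set as the command begins (- or left out keeps the last). The fingers move at their own pace and stop on an object; FORCE is the grip in N (left out, the last holds). Time passes only in rows, so rows that do not move let the fingers close. It prints the time, the measured TCP pose, the force, the opening and the grip force at its end.
- ctrl.sense(): the state, without advancing time (a new reading comes with each control period).
- ctrl.camera(name): name is "scene" or "top" or "wrist"; returns the picture (420x560x3 uint8, blue, green, red); there is no depth.
- ctrl.calibration(name): a dict with "K" (3x3 intrinsics, pixels), "k1" (the pictures are not rectified: a ray, as slopes to the right and down, at radius r is drawn at 1 + k1 r^2 times it, then the intrinsics apply), "origin" and "attitude" of the camera in the world. Camera axes: x right, y down, z forward; pixel columns grow to the right and rows downward; lengths in m; the calibration is good to about 2 mm. A picture is of the moment at which its call begins: read the wrist's pose just before it. calibration takes no time and is no camera call; for the wrist camera it gives the pose at the moment of the call.
- ctrl.job_done(): hands the job in; it is judged then, once.
The state is a dict: "t": time; "q": joint angles; "joint_vel": joint speeds; "joint_torque": joint torques, N m; "ee_pos": TCP position; "orientation": TCP orientation; "contact_force": force on the tool from outside, world axes, zero at the start; "torque": the same for the moment, N m; "grip_width": finger opening in m; "grip_force": force on a finger pad.
Only numpy, scipy, OpenCV 4.12 (cv2) and the standard library are available. Lean on these libraries where they do the work, as an engineer would, in place of code of your own. Each camera call takes 0.05 s, during which the arm holds its last target. There are 200 camera calls.

### The job

I want to tape the dark wood billet down in the corner of the marking-out board, where the two steel strips meet, and need you to hold it. First slide the roll of tape up off its post and lay it flat on the middle of the folded newspaper for me; then bring the billet over, lay it flat on the board with one long side along the long strip and an end against the short strip, and press it firmly against both strips at once. Finish while still holding it pressed into the corner, do not let go, and do not disturb the tumbler, the tweezers or the pencil.

Things in the scene. Friction and masses are not known exactly. Their poses are not given: they have to be found in the camera images.
- board: Marking-out board, fixed: a brown wooden rectangle on a rubber mat, 160 mm (its x) by 250 mm (its y), top face 18 mm above the marver. Origin: centre of its underside, on the marver; z up. Two steel strips are screwed on it: the long one near its +x edge, the short one near its +y edge.
- corner (a point): The corner that the billet goes into, on the board's top face, where the inner faces of the two strips would meet (they stop 8 mm short of each other there). Axes as the board's: the long strip's inner face is the plane x = 0, the short strip's is y = 0; the free work area is towards -x and -y.
- long_strip: Long steel strip, fixed to the board, 20 x 226 mm and 6 mm high, along the board's y; its inner face looks to the board's -x. Origin: centre of its underside, on the board's top.
- end_strip: Short steel strip, fixed to the board, 106 mm along the board's x, 20 mm wide and 6 mm high; its inner face looks to the board's -y. Origin: centre of its underside, on the board's top. Both strips are so low that fingers can pass above them while they hold the billet by its upper part.
- tape_post: Tape post, fixed: a dark round steel foot, 76 mm across and 8 mm high, with an upright wooden dowel of 18 mm diameter that ends 52 mm above the marver. Origin: centre of the underside; z up.
- tape_roll: Roll of yellowish tape, loose, 64 mm outside diameter, 24 mm high, hole 29 mm, 60 g; it starts lying on the post's foot with the dowel through its hole. Origin: centre of its lower face; z is its axis, up.
- newspaper: Folded newspaper pad, stays where it lies, 115 mm (its x) by 152 mm (its y), 14 mm high. Origin: centre of its underside; z up.
- billet: Dark brown wood billet, loose, 55 mm (its x) by 130 mm (its y) by 22 mm high, 0.14 to 0.28 kg, lying flat on the marver; both long sides and both ends are alike. If it is also pressed down hard it drags on the board, and the drag takes up the push meant for the strips. Origin: centre of its underside; z up.
- tumbler: Green-tinted glass tumbler standing on the marver, 64 mm across, 90 mm high; leave alone. Origin: centre of its underside.
- tweezers: Steel tweezers lying on the marver left of the board, 212 mm (x) by 28 mm by 11 mm; leave alone. Origin: centre of the underside.
- pencil: Red pencil lying on the marver behind the board, 152 mm long, 8 mm high; leave alone. Origin: centre of the underside, its y along the pencil.
- split_mould: Black cast-iron split mould standing open behind the work, fixed, about 170 mm high: an obstacle to carry things round or over. Its base plate reaches 35 mm from the origin towards the robot and 100 mm to either side.
- mould_handle_left (a point): Middle of the mould's left wooden handle, 25 mm thick and 100 mm long, 89 mm above the marver; it slants outwards and towards the robot, its free end about 50 mm further on.
- mould_handle_right (a point): The same for its right wooden handle.

How it is judged:
On the way, in this order (a step that is already met when the one before it is completed fails the run):
1. the roll is lifted clear of the top of its post (z of tape_roll in the frame of tape_post above 0.053 m), for 0.05 s.
2. the roll lies flat and released on the newspaper (horizontal distance between tape_roll and newspaper below 0.045 m and z of tape_roll in the frame of newspaper between 0.011 and 0.018 m and angle between tape_roll's own z axis and vertical below 0.08 rad and contact force between the fingers and tape_roll below 0.3 N and linear speed of tape_roll below 0.02 m/s), for 0.2 s.
At the end, for the whole second after the job is handed in: The roll lies flat, released and still on the newspaper, within 45 mm of its centre. The billet, held by the fingers and still, lies flat on the board (2 mm, 2 degrees), square (2 degrees) and within 2.5 mm of home at both strips, and presses on each strip with over 2 N (all of step 2 and x of billet in the frame of corner between -0.0305 and -0.0255 m and y of billet in the frame of corner between -0.068 and -0.063 m and z of billet in the frame of corner between -0.002 and 0.002 m and angle between the y axis of billet and the y axis of board, either way round below 0.035 rad and angle between billet's own z axis and vertical below 0.035 rad and contact force between billet and long_strip above 2 N and contact force between billet and end_strip above 2 N and contact force between the fingers and billet above 1 N and linear speed of billet below 0.01 m/s); the arm keeps its last pose, push and grip.
It fails at once if the tweezers moved more than 30 mm (distance of tweezers from where it was at the start of the episode above 0.03 m).
It fails at once if the pencil moved more than 30 mm (distance of pencil from where it was at the start of the episode above 0.03 m).
It fails at once if the tumbler is moved more than 30 mm or tipped (distance of tumbler from where it was at the start of the episode above 0.03 m or angle between tumbler's own z axis and vertical above 0.5 rad).
It also fails if it takes over 64 s, if anything falls off the work surface, if the arm or the gripper's body presses on something with over 40 N, if the wrist force passes 120 N, or if a joint passes its speed limit or range.

## Working session

There is one attempt and no reset: what is moved stays moved. The work goes in short steps, Python scripts to look and compute and a shell command to move; the robot and the scene stay as the last step left them, time stands still between calls to the robot, and variables do not carry over. Pictures are saved under pics/ and viewed, at most 13 in all, crops included, and the job is handed in when it is done.

```bash
ls; mkdir -p pics
python3 - <<'E'
from station import ctrl
import cv2
for n in("scene","top"):
    im=ctrl.camera(n); cv2.imwrite(f"pics/{n}0.png",im); print(n,ctrl.calibration(n))
s=ctrl.sense(); print(s)
E
```

```text
pics
shift.py
station.py
scene {'K': array([[400.60312976,   0.        , 284.88009892],
       [  0.        , 400.60312976, 215.419434  ],
       [  0.        ,   0.        ,   1.        ]]), 'k1': -0.08618591821687366, 'origin': array([0.01525116, 1.14822273, 0.71679727]), 'attitude': array([-2.06697447,  0.02507938, -2.69732316])}
top {'K': array([[401.58843478,   0.        , 282.32374153],
       [  0.        , 401.58843478, 210.21902847],
       [  0.        ,   0.        ,   1.        ]]), 'k1': -0.007639191897844521, 'origin': array([0.34095883, 0.03189736, 1.15016998]), 'attitude': array([-2.95842172,  0.02686598, -1.58041386])}
{'t': 0.1, 'q': array([ 1.09768057e+00,  2.63528194e-01, -4.88676591e-02,  1.25938859e+00,
       -1.28372258e-05,  1.41548928e+00]), 'joint_vel': array([-0.00178794, -0.00262566,  0.0020068 , -0.00017423, -0.00032143,
       -0.00098529]), 'joint_torque': array([ 4.74423054e-03, -6.38579965e+01,  3.85063291e+01,  9.97137045e-03,
       -4.70701877e-06, -5.74624210e-05]), 'ee_pos': array([0.16395773, 0.49849184, 0.23084778]), 'orientation': array([-3.14061445e+00, -1.40162168e-04,  2.82378388e+00]), 'contact_force': array([-1.1633455 , -0.08972563, -0.79102753]), 'torque': array([ 0.01324886, -0.04856128, -0.04561455]), 'grip_force': 0.0, 'grip_width': 0.08545885924312555}
```

View pics/top0.png

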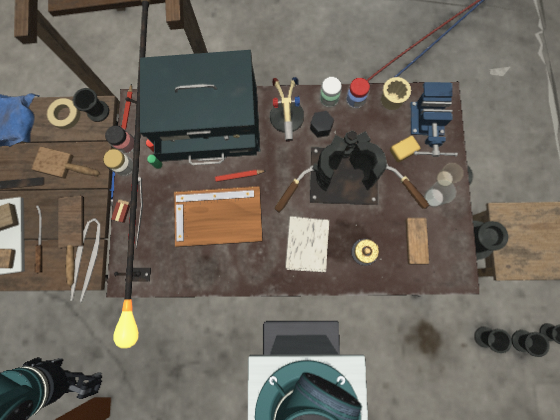

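View pics/scene0.png

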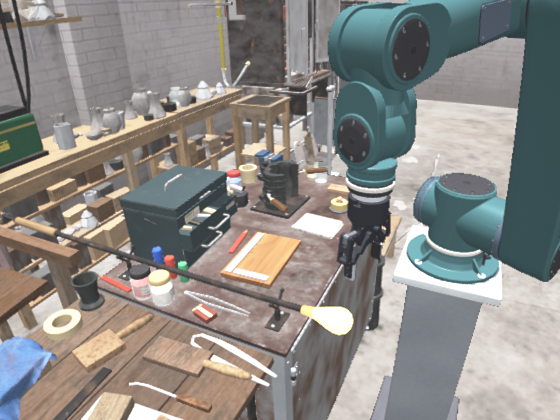

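Top view: board about (218,216), with its strips along the top edge and left edge, so the corner is at about (182,196). Newspaper is at (307,244), tape post at (367,250), billet at (418,240), and the glass at about (440,190). A long rod lies across the left side at x≈130 px, and the gripper starts beyond it. The scene view confirms the rod's position, and I'll measure its height first.

```bash
cat > h.py <<'E'
import numpy as np, cv2
from scipy.spatial.transform import Rotation as R
from station import ctrl
def ray(c,px):
    px=np.atleast_2d(np.array(px,float)); K=c["K"]
    d=(px-[K[0,2],K[1,2]])/[K[0,0],K[1,1]]
    u=d.copy()
    for _ in range(20): u=d/(1+c["k1"]*(u**2).sum(1,keepdims=True))
    v=np.c_[u,np.ones(len(u))]
    return np.array(c["origin"]), R.from_euler("xyz",c["attitude"]).apply(v)
def plane(c,px,z):
    o,v=ray(c,px); return o+v*((z-o[2])/v[:,2])[:,None]
def tri(c1,p1,c2,p2):
    o1,v1=ray(c1,p1); o2,v2=ray(c2,p2); out=[]
    for a,b in zip(v1,v2):
        s=np.linalg.lstsq(np.c_[a,-b],o2-o1,rcond=None)[0]
        P,Q=o1+s[0]*a,o2+s[1]*b; out.append([*(P+Q)/2,np.linalg.norm(P-Q)])
    return np.array(out)
def tool(dw):
    "world displacement -> tool axes"
    return R.from_euler("xyz",ctrl.sense()["orientation"]).inv().apply(dw)
E
python3 - <<'E'
from h import *
np.set_printoptions(precision=3,suppress=True)
T=ctrl.calibration("top");S=ctrl.calibration("scene")
# rod: plane from top line
o,v=ray(T,[[127,300],[140,120]]); n=np.cross(v[0],v[1])
o2,v2=ray(S,[[100,250],[200,278],[300,308]])
print("rod",[o2+a*(n@(o-o2)/(n@a)) for a in v2])
for k,p,z in [("roll",(367,250),.03),("news",(307,244),.014),("billet",(418,240),.022),("tumbler",(440,190),.05),("corner",(183,197),.02),("tweez",(138,210),.005),("pencil",(240,175),.005),("moulR",(425,205),.09),("mouldL",(280,208),.09)]: print(k,plane(T,p,z))
s=ctrl.sense();print(R.from_euler("xyz",s["orientation"]).as_matrix())
im=ctrl.camera("wrist");cv2.imwrite("pics/w0.png",im);print(ctrl.calibration("wrist"))
top=cv2.imread("pics/top0.png");cv2.imwrite("pics/topc.png",cv2.resize(top[160:280,270:470],None,fx=4,fy=4,interpolation=2))
E
```

```text
rod [array([0.997, 0.473, 0.05 ]), array([0.608, 0.473, 0.063]), array([0.313, 0.476, 0.066])]
roll [[ 0.433 -0.174  0.03 ]]
news [[ 0.454 -0.009  0.014]]
billet [[ 0.46  -0.318  0.022]]
tumbler [[ 0.596 -0.381  0.05 ]]
corner [[0.594 0.348 0.02 ]]
tweez [[0.56  0.484 0.005]]
pencil [[0.661 0.185 0.005]]
moulR [[ 0.546 -0.323  0.09 ]]
mouldL [[0.544 0.065 0.09 ]]
[[-0.95   0.312 -0.   ]
 [ 0.312  0.95  -0.001]
 [ 0.    -0.001 -1.   ]]
{'K': array([[364.73 ,   0.   , 272.903],
       [  0.   , 364.73 , 218.043],
       [  0.   ,   0.   ,   1.   ]]), 'k1': -0.07893867893196178, 'origin': array([0.098, 0.521, 0.374]), 'attitude': array([2.862, 0.   , 1.252])}
```

View pics/topc.png

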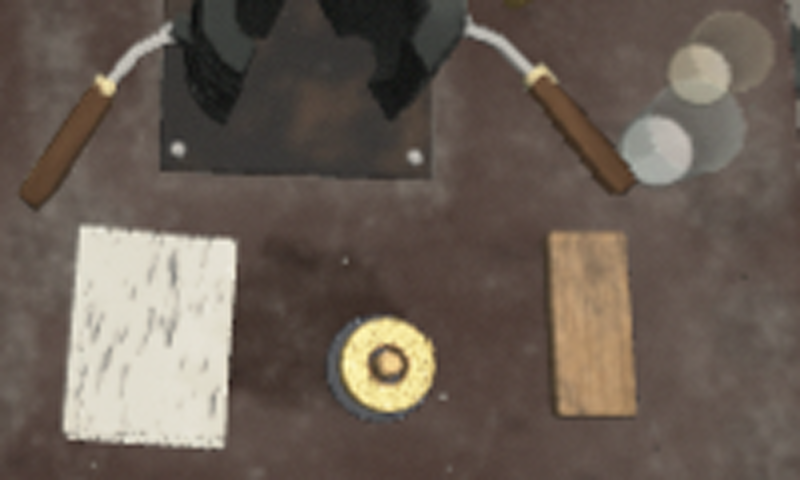

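The rod is only about 65 mm high, so I can cross over it. Next I'll look at the board from two wrist positions.

```bash
python3 shift.py '[[0,0,0,0,0,-0.159],[0,0,0,0,0,-0.159],[-0.044,-0.04,-0.004,0,0,0],[-0.044,-0.04,-0.004,0,0,0],[-0.044,-0.04,-0.004,0,0,0],[-0.044,-0.04,-0.004,0,0,0],[-0.044,-0.04,-0.004,0,0,0],[-0.044,-0.04,-0.004,0,0,0],[-0.044,-0.04,-0.004,0,0,0],[0,0,0,0,0,0],[0,0,0,0,0,0]]'
python3 - <<'E'
from h import *
import json
c=ctrl.calibration("wrist");im=ctrl.camera("wrist");cv2.imwrite("pics/wb1.png",im);np.save("wb1.npy",c,allow_pickle=True)
E
python3 shift.py '[[0.02,-0.05,0,0,0,0],[0.02,-0.05,0,0,0,0],[0,0,0,0,0,0],[0,0,0,0,0,0]]'
python3 - <<'E'
from h import *
c=ctrl.calibration("wrist");im=ctrl.camera("wrist");cv2.imwrite("pics/wb2.png",im);np.save("wb2.npy",c,allow_pickle=True)
a=cv2.imread("pics/wb1.png");b=im
cv2.imwrite("pics/wb.png",cv2.resize(np.vstack([a[60:360],b[60:360]]),None,fx=1,fy=1))
E
```

```text
t: 1.52
ee_pos: [0.4718, 0.2188, 0.259]
orientation: [-3.142, -0.001, 3.141]
contact_force: [1.1, -0.3, -0.0]
grip_width: 0.0853
grip_force: 0.0
t: 2.08
ee_pos: [0.4319, 0.1196, 0.2595]
orientation: [3.141, 0.001, -3.141]
contact_force: [0.7, -0.1, -0.3]
grip_width: 0.0855
grip_force: 0.0
```

View pics/wb.png

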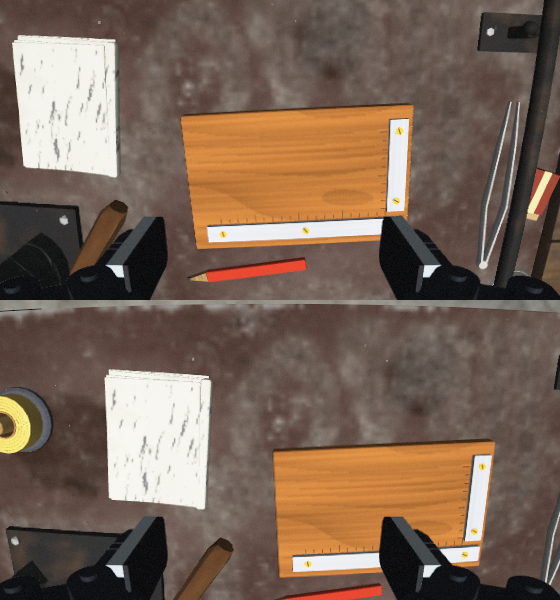

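Both wrist views show the board, the strips, the pencil below the board and the newspaper. In view 1, the long strip's inner edge runs from (208,286) to (380,279) and the end strip's is at x≈389, rows 180–270. In view 2, the long strip's edge runs from (292,317) to (378,310) and the end strip's is at x≈470.

```bash
cat > board.py <<'E'
from h import *
np.set_printoptions(precision=4,suppress=True)
def edge(px,c,along,rng,lo,hi):
    P=[]
    hsv=cv2.cvtColor(px,cv2.COLOR_BGR2HSV)[:,:,1].astype(float)
    for k in range(*rng):
        l=hsv[lo:hi,k] if along=="c" else hsv[k,lo:hi]   # saturation falls wood->steel
        i=np.where((l[:-1]>110)&(l[1:]<=110))[0]
        if len(i)==0: continue
        i=i[0]; f=i+(l[i]-110)/(l[i]-l[i+1])+lo
        P.append((k,f) if along=="c" else (f,k))
    return np.array(P)
def fitline(P):
    n=cv2.fitLine(P.astype(np.float32),cv2.DIST_HUBER,0,.01,.01).ravel(); return n[2:],n[:2]
def isect(a,b):
    s=np.linalg.solve(np.c_[a[1],-b[1]],b[0]-a[0]); return a[0]+s[0]*a[1]
if __name__=="__main__":
    V=[]
    for n,lr,llh,er,elh in [("wb1",(214,376),(265,300),(184,264),(370,405)),("wb2",(296,376),(300,330),(220,295),(450,490))]:
        c=np.load(n+".npy",allow_pickle=True).item(); im=cv2.imread(f"pics/{n}.png")
        L=edge(im,c,"c",lr,*llh); E=edge(im,c,"r",er,*elh)
        # undistort locally: fit in world plane
        k=isect(fitline(L),fitline(E)); V.append((c,k)); print(n,len(L),len(E),k)
        for z in(.024,):
            l=fitline(plane(c,L,z)[:,:2]);e=fitline(plane(c,E,z)[:,:2])
            print("corner",isect(l,e),"yaw long",np.degrees(np.arctan2(*l[1][::-1])),"short",np.degrees(np.arctan2(*e[1][::-1])))
    print("tri strip corner",tri(V[0][0],V[0][1],V[1][0],V[1][1]))
    # newspaper top face
    Q=[]
    for n in("wb1","wb2"):
        c=np.load(n+".npy",allow_pickle=True).item(); im=cv2.imread(f"pics/{n}.png")
        h=cv2.cvtColor(im,cv2.COLOR_BGR2HSV); m=((h[:,:,1]<45)&(h[:,:,2]>190)).astype(np.uint8); m[:, 230:]=0
        m=cv2.morphologyEx(m,cv2.MORPH_CLOSE,np.ones((9,9)))
        cs=max(cv2.findContours(m,0,1)[0],key=cv2.contourArea); r=cv2.minAreaRect(cs)
        b=cv2.boxPoints(r); Q.append((c,r[0])); w=plane(c,b,.014); print("news",r,w.mean(0),np.linalg.norm(np.diff(w,axis=0),axis=1),plane(c,r[0],.014))
    print("tri",tri(Q[0][0],Q[0][1],Q[1][0],Q[1][1]))
E
python3 board.py
python3 shift.py '[[0.012,-0.05,0,0,0,0],[0.012,-0.05,0,0,0,0],[0.012,-0.05,0,0,0,0],[0.012,-0.05,0,0,0,0],[0.012,-0.05,0,0,0,0],[0,0,0,0,0,0],[0,0,0,0,0,0]]'
python3 - <<'E'
from h import *
c=ctrl.calibration("wrist");im=ctrl.camera("wrist");cv2.imwrite("pics/wr1.png",im);np.save("wr1.npy",c,allow_pickle=True)
E
python3 shift.py '[[0,-0.05,0,0,0,0],[0,-0.05,0,0,0,0],[0,0,0,0,0,0],[0,0,0,0,0,0]]'
python3 - <<'E'
from h import *
c=ctrl.calibration("wrist");im=ctrl.camera("wrist");cv2.imwrite("pics/wr2.png",im);np.save("wr2.npy",c,allow_pickle=True)
a=cv2.imread("pics/wr1.png")
cv2.imwrite("pics/wr.png",np.vstack([a[60:360],im[60:360]]))
E
```

```text
wb1 162 80 [385.4084 276.2151]
corner [0.5799 0.3469] yaw long -87.0926 short 2.9392455
wb2 80 75 [461.8542 306.1498]
corner [0.58   0.3453] yaw long -87.25401 short 2.865096
tri strip corner [[0.583  0.3484 0.0197 0.0014]]
news ((64.10537719726562, 165.55905151367188), (142.6654052734375, 102.05413818359375), 89.00365447998047) [ 0.4574 -0.0118  0.014 ] [0.1133 0.1556 0.1255] [[ 0.4538 -0.009   0.014 ]]
news ((154.8287353515625, 198.66490173339844), (105.30563354492188, 134.58212280273438), 2.675426959991455) [ 0.456  -0.0114  0.014 ] [0.1556 0.112  0.1528] [[ 0.4522 -0.0099  0.014 ]]
tri [[ 0.454  -0.012   0.0085  0.0011]]
t: 3.0
ee_pos: [0.3727, -0.1305, 0.2592]
orientation: [3.141, -0.0, -3.141]
contact_force: [0.8, 0.9, 0.3]
grip_width: 0.0855
grip_force: 0.0
t: 3.55
ee_pos: [0.3726, -0.23, 0.2592]
orientation: [3.141, -0.0, -3.14]
contact_force: [0.5, 0.5, -0.0]
grip_width: 0.0854
grip_force: 0.0
```

View pics/wr.png

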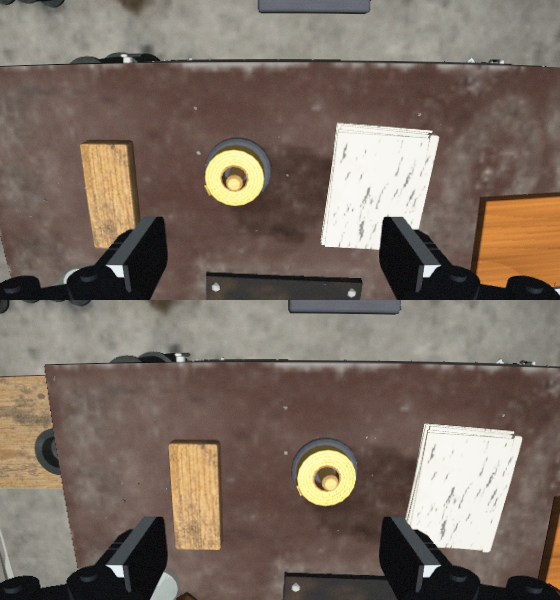

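The wrist views show the roll at about (237,237) in view 1 and (326,237) in view 2, with the dowel through it. The billet is at about (107,255) in view 1 and (196,256) in view 2, its far end partly near the finger in view 1. Now measure both.

Run:
```python
from h import *
np.set_printoptions(precision=4,suppress=True)
Q=[];B=[]
for n,roi in(("wr1",(60,150)),("wr2",(150,235))):
    c=np.load(n+".npy",allow_pickle=True).item(); im=cv2.imread(f"pics/{n}.png"); h=cv2.cvtColor(im,cv2.COLOR_BGR2HSV)
    m=cv2.inRange(h,(22,90,150),(35,255,255))
    cs=max(cv2.findContours(m,0,1)[0],key=cv2.contourArea); hull=cv2.convexHull(cs)
    (x,y),r=cv2.minEnclosingCircle(cs); e=cv2.fitEllipse(hull)
    P=plane(c,e[0],.032)[0]; W=plane(c,hull[:,0],.032); print("roll",e,P,np.ptp(W,axis=0)); Q.append((c,e[0]))
    m=cv2.inRange(h,(8,60,95),(22,200,255)); m[:, :roi[0]]=0; m[:,roi[1]:]=0; m[:190]=0; m[330:]=0
    m=cv2.morphologyEx(m,cv2.MORPH_OPEN,np.ones((5,5)));m=cv2.morphologyEx(m,cv2.MORPH_CLOSE,np.ones((7,7)))
    cs=max(cv2.findContours(m,0,1)[0],key=cv2.contourArea); b=cv2.boxPoints(cv2.minAreaRect(cs)); b=b[np.argsort(b[:,1])]
    b=np.r_[b[:2][np.argsort(b[:2,0])],b[2:][np.argsort(b[2:,0])]]  # TL TR BL BR
    W=plane(c,b,.022); print("billet px",b,"\n",W,"ctr",W.mean(0),"size",np.linalg.norm(W[1]-W[0]),np.linalg.norm(W[2]-W[0]),"ang",np.degrees(np.arctan2(*((W[2]+W[3]-W[0]-W[1])[:2][::-1])))); B.append((c,b))
print("tri roll",tri(Q[0][0],Q[0][1],Q[1][0],Q[1][1]))
print("tri bil",tri(B[0][0],B[0][1][:2],B[1][0],B[1][1][:2]))
```

```text
roll ((233.7677001953125, 237.35426330566406), (55.45576095581055, 59.6530876159668), 98.70764923095703) [ 0.4313 -0.1722  0.032 ] [0.0624 0.0629 0.    ]
billet px [[ 77.5268 203.2576]
 [126.7222 198.1331]
 [ 88.6475 310.0159]
 [137.8429 304.8914]] 
 [[ 0.3956 -0.3444  0.022 ]
 [ 0.3901 -0.2881  0.022 ]
 [ 0.5274 -0.3517  0.022 ]
 [ 0.5193 -0.2899  0.022 ]] ctr [ 0.4581 -0.3185  0.022 ] size 0.05652932874554212 0.13204183664163646 ang -1.9993519997871634
roll ((325.8828430175781, 237.58433532714844), (55.02287673950195, 59.74535369873047), 66.736328125) [ 0.4315 -0.1727  0.032 ] [0.0625 0.0627 0.    ]
billet px [[167.519  203.0511]
 [217.3907 201.3314]
 [171.2577 311.4739]
 [221.1294 309.7542]] 
 [[ 0.3958 -0.3431  0.022 ]
 [ 0.394  -0.289   0.022 ]
 [ 0.5276 -0.3498  0.022 ]
 [ 0.5248 -0.2904  0.022 ]] ctr [ 0.4605 -0.3181  0.022 ] size 0.05413384464064081 0.13203497063355665 ang -1.7561437353215303
tri roll [[ 0.4321 -0.1724  0.0301  0.0002]]
tri bil [[ 0.3945 -0.3417  0.0267  0.0002]
 [ 0.3925 -0.2892  0.02    0.0038]]
```

```bash
python3 shift.py '[[-0.0295,0.0288,0.03,0,0,0],[-0.0295,0.0288,0.03,0,0,0],[0,0,0.05,0,0,0],[0,0,0.05,0,0,0],[0,0,0.04,0,0,0],[0,0,0.03,0,0,0],[0,0,0.02,0,0,0],[0,0,0,0,0,0],[0,0,0,0,0,0]]' 0.085
python3 -c "
from h import *
cv2.imwrite('pics/wg.png',ctrl.camera('wrist'))"
```

```text
t: 4.72
ee_pos: [0.4317, -0.1732, 0.0102]
orientation: [-3.141, 0.001, -3.14]
contact_force: [0.8, -0.0, 0.1]
grip_width: 0.0849
grip_force: 0.0
```

View pics/wg.png

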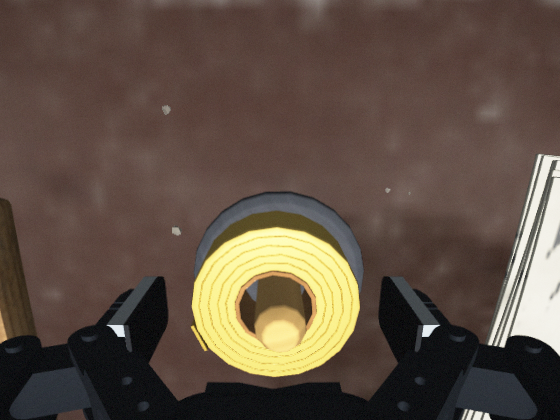

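The roll (276,302) is centred between the fingers. I'll lower 5 mm, grip and lift.

```bash
python3 shift.py '[[0,0,0.004,0,0,0],[0,0,0,0,0,0]]' && python3 shift.py '[[0,0,0,0,0,0],[0,0,0,0,0,0],[0,0,0,0,0,0],[0,0,0,0,0,0],[0,0,0,0,0,0]]' 0.05 30 && python3 shift.py '[[0,0,-0.015,0,0,0],[0,0,-0.03,0,0,0],[0,0,-0.03,0,0,0],[0,0,-0.015,0,0,0],[0,0,0,0,0,0],[0,0,0,0,0,0]]'
python3 -c "
from h import *
cv2.imwrite('pics/wg2.png',ctrl.camera('wrist'))"
```

```text
t: 5.03
ee_pos: [0.4312, -0.1736, 0.0054]
orientation: [-3.141, 0.0, -3.141]
contact_force: [-0.5, 0.4, 0.4]
grip_width: 0.0851
grip_force: 0.0
t: 5.65
ee_pos: [0.4313, -0.1737, 0.0058]
orientation: [-3.141, 0.0, -3.141]
contact_force: [-3.1, 2.2, 11.8]
grip_width: 0.0642
grip_force: 30.1
t: 6.4
ee_pos: [0.4309, -0.1735, 0.0946]
orientation: [3.141, -0.001, -3.141]
contact_force: [1.1, -0.6, -0.9]
grip_width: 0.0641
grip_force: 33.3
```

View pics/wg2.png

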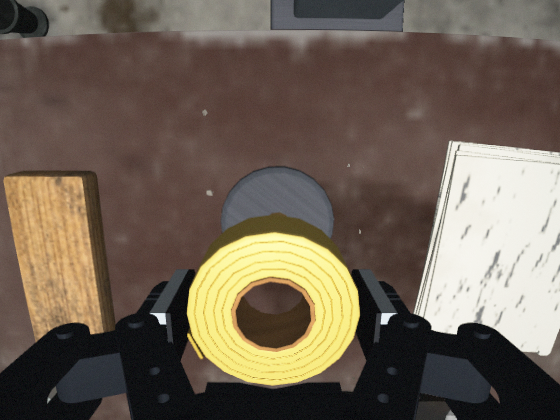

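```bash
python3 shift.py '[[-0.006,0.0405,0,0,0,0],[-0.006,0.0405,0,0,0,0],[-0.006,0.0405,0,0,0,0],[-0.006,0.041,0,0,0,0],[0,0,0.03,0,0,0],[0,0,0.03,0,0,0],[0,0,0.012,0,0,0],[0,0,0,0,0,0],[0,0,0,0,0,0]]' && python3 shift.py '[[0,0,0.004,0,0,0],[0,0,0.002,0,0,0],[0,0,0,0,0,0],[0,0,0,0,0,0]]'
```

```text
t: 7.58
ee_pos: [0.4556, -0.0114, 0.024]
orientation: [-3.141, 0.001, 3.142]
contact_force: [0.0, -0.6, -0.7]
grip_width: 0.0637
grip_force: 33.4
t: 8.07
ee_pos: [0.4552, -0.0111, 0.0174]
orientation: [3.142, 0.0, -3.141]
contact_force: [-0.4, -0.4, 0.4]
grip_width: 0.0639
grip_force: 33.4
```

```bash
python3 shift.py '[[0,0,0.0015,0,0,0],[0,0,0,0,0,0],[0,0,0,0,0,0]]' && python3 shift.py '[[0,0,0,0,0,0],[0,0,0,0,0,0],[0,0,0,0,0,0],[0,0,0,0,0,0]]' 0.085 && python3 shift.py '[[0,0,-0.03,0,0,0],[0,0,-0.06,0,0,0],[0,0,-0.03,0,0,0],[0,0,0,0,0,0]]'
python3 -c "
from h import *
cv2.imwrite('pics/wn.png',ctrl.camera('wrist'))"
```

```text
t: 8.45
ee_pos: [0.4551, -0.0111, 0.0158]
orientation: [-3.142, -0.0, -3.141]
contact_force: [-0.9, -0.2, -0.4]
grip_width: 0.064
grip_force: 33.4
t: 8.95
ee_pos: [0.4552, -0.0111, 0.0158]
orientation: [-3.142, 0.0, -3.141]
contact_force: [0.2, 0.8, -0.6]
grip_width: 0.0851
grip_force: 0.0
t: 9.45
ee_pos: [0.4564, -0.0114, 0.1377]
orientation: [-3.141, 0.004, -3.141]
contact_force: [-0.4, -0.1, -0.1]
grip_width: 0.0848
grip_force: 0.0
```

View pics/wn.png

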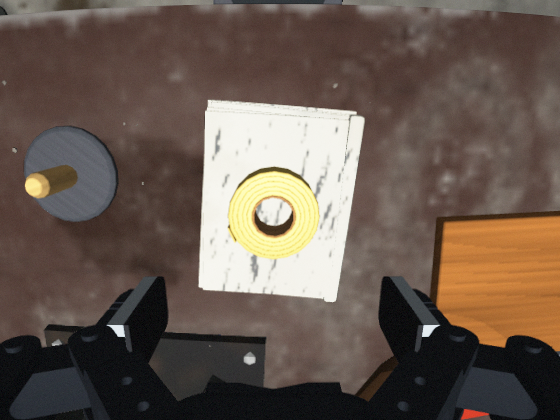

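The roll (274,212) lies flat near the middle of the newspaper. Next I'll go over to the billet.

```bash
python3 shift.py '[[0,-0.05,0,0,0,0],[0,-0.05,0,0,0,0],[0,-0.05,0,0,0,0],[0,-0.05,0,0,0,0],[0,-0.053,0,0,0,0],[-0.003,-0.053,0,0,0,0],[0,0,0.03,0,0,0.033],[0,0,0.04,0,0,0],[0,0,0,0,0,0],[0,0,0,0,0,0]]' 0.085
python3 - <<'E'
from h import *
print(ctrl.sense()["q"].round(3))
c=ctrl.calibration("wrist");print(c);im=ctrl.camera('wrist');cv2.imwrite('pics/wbil.png',im)
E
```

```text
t: 10.75
ee_pos: [0.4584, -0.3171, 0.0664]
orientation: [3.142, -0.0, 3.109]
contact_force: [0.0, 1.0, -0.1]
grip_width: 0.0848
grip_force: 0.0
[-0.751  0.418 -0.283  0.87  -0.    -0.719]
{'K': array([[364.730016  ,   0.        , 272.90268881],
       [  0.        , 364.730016  , 218.04284008],
       [  0.        ,   0.        ,   1.        ]]), 'k1': -0.07893867893196178, 'origin': array([ 0.38935562, -0.31464693,  0.20900141]), 'attitude': array([ 2.86205502e+00, -4.14051304e-04,  1.53684103e+00])}
```

View pics/wbil.png

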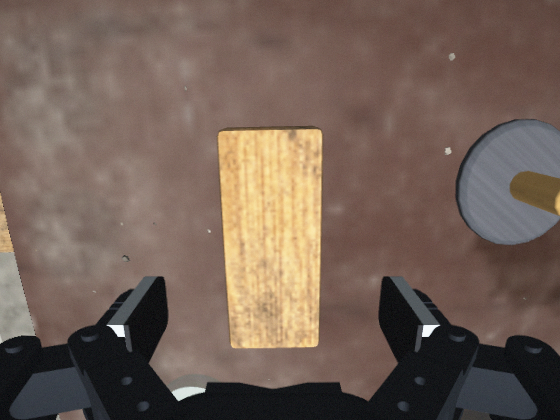

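The billet (273,238) is centred between the fingers and aligned. I'll descend and grip.

```bash
python3 shift.py '[[0,0,0.03,0,0,0],[0,0,0.02,0,0,0],[0,0,0.01,0,0,0],[0,0,0,0,0,0],[0,0,0,0,0,0]]' && python3 shift.py '[[0,0,0,0,0,0],[0,0,0,0,0,0],[0,0,0,0,0,0],[0,0,0,0,0,0],[0,0,0,0,0,0],[0,0,0,0,0,0]]' 0.04 60 && python3 shift.py '[[0,0,-0.02,0,0,0],[0,0,-0.03,0,0,0],[0,0,-0.04,0,0,0],[0,0,0,0,0,0],[0,0,0,0,0,0]]'
python3 -c "
from h import *
print(ctrl.sense()['torque'])
cv2.imwrite('pics/wbg.png',ctrl.camera('wrist'))"
```

```text
t: 11.42
ee_pos: [0.4587, -0.3175, 0.0067]
orientation: [-3.141, 0.001, 3.109]
contact_force: [0.5, 0.3, 1.0]
grip_width: 0.0851
grip_force: 0.0
t: 12.18
ee_pos: [0.4585, -0.3174, 0.0066]
orientation: [-3.141, 0.001, 3.109]
contact_force: [-2.2, 0.8, 9.9]
grip_width: 0.0535
grip_force: 62.5
t: 12.8
ee_pos: [0.458, -0.3169, 0.0952]
orientation: [3.141, -0.0, 3.109]
contact_force: [0.0, -0.7, -1.2]
grip_width: 0.0535
grip_force: 64.6
[-0.00910459  0.01114088 -0.01117991]
```

View pics/wbg.png

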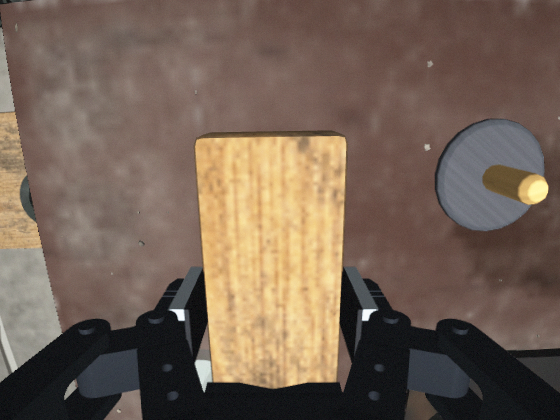

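The billet is held level, its near end at about row 139. Now compute the grasp offset along the billet and the board target.

```bash
python3 - <<'E'
from h import *
np.set_printoptions(precision=4,suppress=True)
c=ctrl.calibration("wrist");s=ctrl.sense();p=s["ee_pos"];r=R.from_euler("xyz",s["orientation"])
P=plane(c,[[205,139],[340,139],[198,150],[346,150],[211,375],[338,375]],p[2]+.0154)
print(r.inv().apply(P-p))
g=r.inv().apply(P-p)[:2,0].mean(); off=g-.065   # billet centre at tool x = off
C=np.array([.580,.346]);a=np.radians(2.85);bx=np.array([np.cos(a),np.sin(a)]);by=np.array([-bx[1],bx[0]])
for d in(0,.010):
    b=C-(.0275+d)*bx-(.065+d)*by; t=b+by*off   # tool x = -by  => TCP = b + by*off
    print("billet",b,"TCP",t,"off",off)
print("yaw target",-np.pi/2+a)
E
python3 shift.py '[[0.02,0,-0.02,0,0,0],[0.02,0.02,-0.02,0,0,0],[0,0.05,0,0,0,0],[0,0.05,0,0,0,0],[0,0.05,0,0,0,0],[0,0.05,0,0,0,0],[0,0.05,0,0,0,0],[0,0.05,0,0,0,0],[0,0.05,0,0,0,0],[0,0.05,0,0,0,0],[0,0.05,0,0,0,0],[0,0,0,0,0,0],[0,0,0,0,0,0]]'
```

```text
[[ 0.0608 -0.0231 -0.0154]
 [ 0.0608  0.0233 -0.0153]
 [ 0.0571 -0.0257 -0.0154]
 [ 0.057   0.0256 -0.0153]
 [-0.0364 -0.026  -0.0155]
 [-0.0365  0.0276 -0.0154]]
billet [0.5558 0.2797] TCP [0.556  0.2755] off -0.0041897524521733315
billet [0.5463 0.2692] TCP [0.5465 0.265 ] off -0.0041897524521733315
yaw target -1.5210544431130582
t: 14.48
ee_pos: [0.4331, 0.1537, 0.135]
orientation: [-3.141, -0.002, 3.109]
contact_force: [-0.8, -0.3, -1.7]
grip_width: 0.0534
grip_force: 64.5
```

```bash
python3 shift.py '[[0,0,0,0,0,-0.1837],[0,0,0,0,0,-0.1837],[0,0,0,0,0,-0.1837],[0,0,0,0,0,-0.1837],[0,0,0,0,0,-0.1837],[0,0,0,0,0,-0.1837],[0,0,0,0,0,-0.1837],[0,0,0,0,0,-0.1837],[0,0,0,0,0,-0.1837],[-0.0352,-0.0396,0,0,0,0],[-0.0352,-0.0396,0,0,0,0],[-0.0352,-0.0396,0,0,0,0],[0,0,0.03,0,0,0],[0,0,0.03,0,0,0],[0,0,0.02,0,0,0],[0,0,0,0,0,0],[0,0,0,0,0,0]]'
python3 -c "
from h import *
np.save('wc.npy',ctrl.calibration('wrist'),allow_pickle=True)
cv2.imwrite('pics/wc.png',ctrl.camera('wrist'));cv2.imwrite('pics/tc.png',ctrl.camera('top'))"
```

```text
t: 16.6
ee_pos: [0.5476, 0.2646, 0.0565]
orientation: [-3.141, 0.0, -1.522]
contact_force: [1.0, 0.1, -0.2]
grip_width: 0.0533
grip_force: 64.5
```

View pics/wc.png

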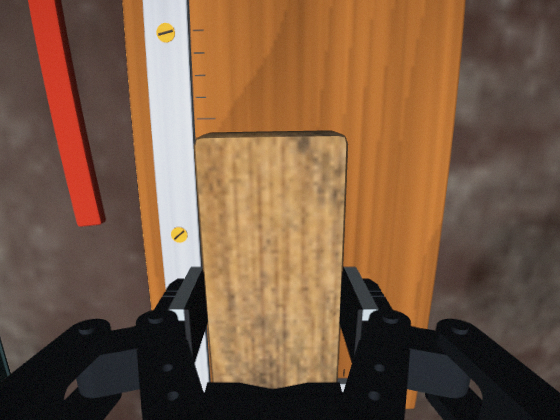

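View: the long strip's inner edge runs from (189,10) to (199,135), beside the billet's left side (x≈198–206). Check the gap and angle before setting down.

Run:
```python
from h import *
from board import edge,fitline
np.set_printoptions(precision=4,suppress=True)
c=np.load("wc.npy",allow_pickle=True).item();im=cv2.imread("pics/wc.png");s=ctrl.sense();r=R.from_euler("xyz",s["orientation"])
h=cv2.cvtColor(im,cv2.COLOR_BGR2HSV)[:,:,1].astype(float);P=[]
for y in range(5,120,3):
    l=h[y,165:215]; i=np.where((l[:-1]<=110)&(l[1:]>110))[0]
    if len(i): P.append((165+i[-1]+.5,y))
P=np.array(P);W=r.inv().apply(plane(c,P,.024)-s["ee_pos"])
f=fitline(W[:,:2]);print("strip edge y at tool x=0",f[0][1]-f[0][0]*f[1][1]/f[1][0],"angle",f[1][1]/f[1][0],np.ptp(W[:,1]))
```

```text
strip edge y at tool x=0 -0.038012158 angle 0.0019038904 0.0056796979645332285
```

The gap is 11 mm and the billet is square to the strip. Lower it.

```bash
python3 shift.py '[[0,0,0.018,0,0,0],[0,0,0.01,0,0,0],[0,0,0,0,0,0],[0,0,0,0,0,0]]' && python3 shift.py '[[0,0,0.0025,0,0,0],[0,0,0,0,0,0],[0,0,0,0,0,0]]' && python3 shift.py '[[0,0,0.001,0,0,0],[0,0,0,0,0,0],[0,0,0,0,0,0]]'
```

```text
t: 17.2
ee_pos: [0.5474, 0.2654, 0.0283]
orientation: [-3.141, 0.0, -1.521]
contact_force: [0.3, -0.8, -0.9]
grip_width: 0.0531
grip_force: 64.5
t: 17.58
ee_pos: [0.5471, 0.2653, 0.0254]
orientation: [-3.142, 0.0, -1.521]
contact_force: [-0.5, 0.2, -1.9]
grip_width: 0.0534
grip_force: 64.5
t: 17.95
ee_pos: [0.5472, 0.2653, 0.0247]
orientation: [-3.141, 0.0, -1.521]
contact_force: [-2.3, -0.6, 6.2]
grip_width: 0.0532
grip_force: 65.4
```

```bash
python3 shift.py '[[-0.003,-0.004,-0.0003,0,0,0],[-0.003,-0.004,0,0,0,0],[-0.002,-0.001,0,0,0,0],[0,0,0,0,0,0],[0,0,0,0,0,0]]' && python3 shift.py '[[0,-0.001,0,0,0,0],[0,-0.001,0,0,0,0],[0,0,0,0,0,0],[0,0,0,0,0,0]]'
```

```text
t: 18.58
ee_pos: [0.5561, 0.2739, 0.0247]
orientation: [-3.141, 0.0, -1.521]
contact_force: [1.5, -0.6, 2.8]
grip_width: 0.0534
grip_force: 64.9
t: 19.08
ee_pos: [0.5566, 0.2739, 0.0247]
orientation: [3.14, 0.0, -1.521]
contact_force: [-7.6, -1.1, 10.0]
grip_width: 0.0534
grip_force: 65.8
```

```bash
python3 shift.py '[[-0.001,0,-0.0003,0,0,0],[-0.001,0,0,0,0,0],[0,0,0,0,0,0],[0,0,0,0,0,0]]' && python3 shift.py '[[-0.001,0,0,0,0,0],[-0.001,0,0,0,0,0],[0,0,0,0,0,0],[0,0,0,0,0,0]]'
```

```text
t: 19.58
ee_pos: [0.5568, 0.2752, 0.0247]
orientation: [3.14, -0.001, -1.522]
contact_force: [-3.8, -5.5, 5.2]
grip_width: 0.0527
grip_force: 65.2
t: 20.08
ee_pos: [0.5568, 0.277, 0.0247]
orientation: [3.14, -0.001, -1.522]
contact_force: [-3.4, -5.0, 4.5]
grip_width: 0.0529
grip_force: 65.2
```

```bash
python3 shift.py '[[-0.001,0,-0.0002,0,0,0],[-0.001,0,0,0,0,0],[0,0,0,0,0,0],[0,0,0,0,0,0]]' && python3 shift.py '[[-0.001,0,0,0,0,0],[-0.001,0,0,0,0,0],[0,0,0,0,0,0],[0,0,0,0,0,0]]'
```

```text
t: 20.58
ee_pos: [0.5566, 0.2793, 0.0248]
orientation: [3.14, -0.001, -1.522]
contact_force: [-3.1, -4.2, 2.3]
grip_width: 0.0534
grip_force: 64.9
t: 21.08
ee_pos: [0.5565, 0.2804, 0.0247]
orientation: [3.14, -0.003, -1.522]
contact_force: [-3.0, -10.1, 3.8]
grip_width: 0.0533
grip_force: 65.2
```

```bash
python3 shift.py '[[-0.001,-0.001,-0.0002,0,0,0],[-0.001,-0.001,0,0,0,0],[0,0,0,0,0,0],[0,0,0,0,0,0]]'
python3 - <<'E'
from h import *
np.set_printoptions(precision=4,suppress=True)
c=ctrl.calibration("wrist");s=ctrl.sense();im=ctrl.camera("wrist");top=ctrl.camera("top");sc=ctrl.camera("scene")
cv2.imwrite("pics/wf.png",im)
cv2.imwrite("pics/f.png",np.hstack([cv2.resize(im,(400,300)),cv2.resize(top[170:260,160:280],(400,300),interpolation=2)]))
P=plane(c,[[205,139],[340,139]],.040);a=np.radians(2.85);bx=np.array([np.cos(a),np.sin(a)]);by=np.array([-bx[1],bx[0]])
print("end in corner frame if same px",[( (p[:2]-[.580,.346])@bx,(p[:2]-[.580,.346])@by) for p in P])
E
```

```text
t: 21.58
ee_pos: [0.5566, 0.2805, 0.0247]
orientation: [3.137, -0.007, -1.523]
contact_force: [-12.6, -24.6, 14.4]
grip_width: 0.0533
grip_force: 66.2
end in corner frame if same px [(np.float64(-0.0022375288278084597), np.float64(-0.12574861010887292)), (np.float64(-0.048852108542926743), np.float64(-0.12559140962360013))]
```

View pics/f.png

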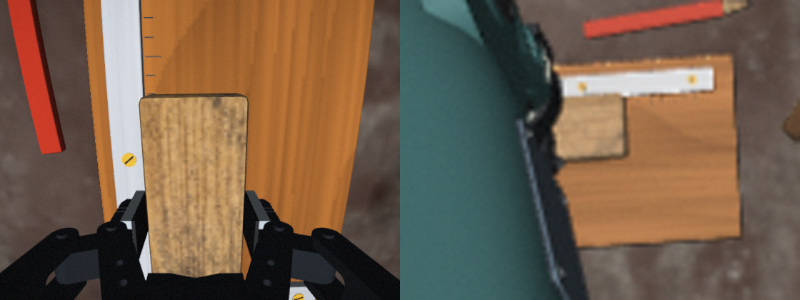

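The billet is against the long strip in both views (wrist view: left edge on the strip, near end at row ≈95 of 300; top view: it lies below the strip). Both stops are firm. I'll balance the pushes and check the near end against the middle strip screw, which appears in both wrist views.

```bash
python3 shift.py '[[0.0003,-0.001,-0.0004,0,0,0],[0,-0.001,0,0,0,0],[0,0,0,0,0,0],[0,0,0,0,0,0],[0,0,0,0,0,0],[0,0,0,0,0,0]]'
python3 - <<'E'
from h import *
from board import isect
np.set_printoptions(precision=4,suppress=True)
def screw(im,box):
    x0,y0,x1,y1=box;m=cv2.inRange(cv2.cvtColor(im,cv2.COLOR_BGR2HSV)[y0:y1,x0:x1],(18,120,120),(35,255,255))
    k=max(cv2.findContours(m,0,1)[0],key=cv2.contourArea);(x,y),r=cv2.minEnclosingCircle(k);return np.array([x+x0,y+y0])
c1=np.load("wb1.npy",allow_pickle=True).item();i1=cv2.imread("pics/wb1.png");p1=screw(i1,(290,278,320,300))
c=ctrl.calibration("wrist");im=ctrl.camera("wrist");p=screw(im,(160,200,200,250))
a=np.radians(2.85);by=np.array([-np.sin(a),np.cos(a)]);bx=np.array([np.cos(a),np.sin(a)])
S1=plane(c1,p1,.024)[0,:2];S=plane(c,p,.024)[0,:2];C1=np.array([.5799,.3469])
g=cv2.cvtColor(im,cv2.COLOR_BGR2GRAY)[100:170,230:320].mean(1);print("edge rows",100+np.argsort(np.diff(g))[-3:])
E=plane(c,[[272,137]],.040)[0,:2]
print(p1,p,S1,S,"screw rel corner y",(S1-C1)@by,"end rel screw y",(E-S)@by,"=> end y",(S1-C1)@by+(E-S)@by)
L=np.array([0,0]);s=ctrl.sense();print((s["ee_pos"][:2]-S)@bx,"TCP-screw x; inner edge-screw x",(C1-S1)@bx)
t=ctrl.camera("top");cv2.imwrite("pics/tf.png",t)
E
```

```text
t: 22.48
ee_pos: [0.5567, 0.2805, 0.0248]
orientation: [3.133, -0.006, -1.522]
contact_force: [-22.4, -22.6, 18.0]
grip_width: 0.0533
grip_force: 66.6
edge rows [132 136 135]
[305.5 290.5] [180.5 223.5] [0.5975 0.2562] [0.5971 0.256 ] screw rel corner y -0.09151178725176554 end rel screw y -0.03560490404231524 => end y -0.12711669129408076
-0.03909841228540062 TCP-screw x; inner edge-screw x -0.01306287417571653
```

Measured positions agree with home at both strips (end ≈ -0.127 to -0.130 m, centre x ≈ -0.026 m), with about 22 N on each push and little tilt. Handing in.

```bash
python3 -c "
from station import ctrl
print(ctrl.job_done())"
```

```text
the job is handed in; nothing more can be done
None
```

The roll lies flat near the middle of the newspaper, and I handed the job in with the billet still gripped and pressed into the corner with about 22 N towards each strip; no verdict came back, and I did not re-measure the tumbler, tweezers or pencil.

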